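# Lock the hard case away in the drawer safe

### The job

Put the black hard case flat on the floor of the grey top-opening safe, shut the lid down onto its seal without slamming it, then push the red lever handle (push it, do not grip it) anticlockwise through its quarter turn until it comes up firmly against its stop: press it home there with a steady 12 to 20 N for half a second, never over 25 N, and leave it locked. Leave the other things as they are.

Things in the scene. Friction and masses are not known exactly. Their poses are not given: they have to be found in the camera images.
- case_center (a point): Centre of the black hard-shell glasses case: 155 (its x) x 58 (its y) x 42 mm high, lying on the table, 0.16 kg or so. Grip it across its 58 mm width.
- safe: Grey steel top-opening drawer safe, fixed: 220 (its x) x 300 (its y) x 110 mm high, open at the top, walls 5 mm. Origin: centre of the underside; x points from its front to the hinged back, z up. Inside, at the middle of the front wall, hangs the steel keeper of the latch: it reaches 50 mm in from the outer front face, from y = -35 to +55 mm, 77 to 110 mm above the table.
- safe_floor (a point): Centre of the safe's inner floor, 5 mm above the table; clear space inside 210 x 290 x 105 mm. A green tin stands on the floor in the half on the +y side; the -y side and the middle are free.
- lid (a joint): Lid angle, rad: 0 shut on the steel rim, about 1.5 upright (as found). Plate 220 x 300 x 8 mm, hinged along the safe's back top edge (safe x = 110, z = 110 mm: underside of the shut lid). A friction hinge keeps it at any angle; up to 8 N at the front edge moves it. It rests on the rubber seal of the front rim at about 0.027 (down on its seal); 8 N plus 3 N per mm press it lower, but it rises again; the latch draws it to 0.014.
- lid_edge (a point): Middle of the lid's front edge on its outer face: 220 mm from the hinge line, 8 mm above the lid's underside. The outer face is bare but for the handle and a flat keypad.
- lever (a joint): Lever angle, rad: 0 = handle points from the spindle to the hinged back; grows anticlockwise seen from above the lid, the handle sweeping to the safe's +y side. Its stop, the rubber buffer of an adjustable keeper, lies a quarter turn on, anywhere from 1.35 to 1.80, different every time: feel for it. Turning takes 2 to 9 N at handle_grip; nothing springs back. The latch works only with the lid down on its seal.
- handle: Red lever handle on a round black hub on top of the lid. Origin: on the spindle axis, level with the lid's underside (lid shut: safe x = -50, y = 0, z = 110 mm); x points along the bar to its free end, z up along the spindle. Bar straight, 18 mm wide, its free end at 113 mm, 31 to 47 mm above the origin, so 23 mm of free air between bar and lid. Hub radius 17 mm.
- handle_grip (a point): Middle of the bar's cross-section, 85 mm from the spindle axis: the place to push, with the fingers shut; a pinching grip would count as force on the handle. At the stop, the buffer gives about 1 mm here for 3 to 5 N.
- tin: Bystander: round green tin with a brass lid, 58 mm across, 36 mm high, inside the safe; origin at its underside.
- mug: Bystander: blue mug, 80 mm across, 92 mm high; origin at its underside.
- can: Bystander: white and blue spray can, 48 mm across, 150 mm high; origin at its underside.
- tape: Bystander: yellow roll of tape, 92 mm across, 30 mm high; origin at its underside.
- torch: Bystander: dark metal torch lying on its side, 135 mm long; origin on the table under its middle.
- charger: Bystander: white plug-in charger, 42 mm square, 26 mm high; origin at its underside.
- trinket_box: Bystander: dark wooden box, 114 x 84 x 66 mm; origin at its underside.

How it is judged:
On the way, in this order (a step that is already met when the one before it is completed fails the run):
1. the case lies flat on the safe's floor, let go (x of case_center in the frame of safe between -0.1 and 0.1 m and y of case_center in the frame of safe between -0.14 and 0.14 m and z of case_center in the frame of safe below 0.034 m and angle between case_center's own z axis and vertical below 0.15 rad and contact force between the fingers and case below 0.2 N and linear speed of case below 0.03 m/s), for 0.2 s.
2. the lid is down on its seal (value of joint lid below 0.034 rad), for 0.2 s.
3. the lever is pressed firmly, at rest, against its end stop (over 10 N by the fingers on the handle, more than turning it takes) (value of joint lever above 1.33 rad and contact force between the fingers and handle above 10 N and velocity of joint lever between -0.05 and 0.05 rad/s and value of joint lid below 0.022 rad), for 0.2 s.
At the end, for the whole second after the job is handed in: The case lies flat (within 0.15 rad) on the floor inside the safe, the lid is drawn down on its seal (lid angle under 0.022 rad), and the lever, which has been pressed against its end stop, is left there at rest (beyond 1.33 rad) (value of joint lever above 1.33 rad and value of joint lid below 0.022 rad and velocity of joint lever between -0.02 and 0.02 rad/s and x of case_center in the frame of safe between -0.1 and 0.1 m and y of case_center in the frame of safe between -0.14 and 0.14 m and z of case_center in the frame of safe below 0.034 m and angle between case_center's own z axis and vertical below 0.15 rad and linear speed of case below 0.03 m/s); the robot touches nothing.
It fails at once if the lever is forced: over 25 N by the fingers, the gripper's body or the arm on the handle (contact force between any of the fingers, the arm and handle above 25 N).
It fails at once if the lid is slammed: front edge faster than 0.7 m/s (velocity of joint lid below -3.2 rad/s).
It fails at once if the case is thrown or dropped from a height: faster than 1.2 m/s (linear speed of case above 1.2 m/s).
It fails at once if the tin in the safe is shoved by more than 40 mm (distance of tin from where it was at the start of the episode above 0.04 m).
It fails at once if a bystander on the dresser is moved by more than 30 mm (distance of any of mug, can, tape, torch, charger, trinket_box from where it was at the start of the episode above 0.03 m).
It also fails if it takes over 72 s, if anything falls off the work surface, if the arm or the gripper's body presses on something with over 40 N, if the wrist force passes 120 N, or if a joint passes its speed limit or range.

### The arm

A 6-joint arm with a two-finger parallel gripper is mounted at the origin on the work surface. World frame = base frame: x ahead of the robot, y to its left, z up, the work surface at z = 0. Lengths are in m, angles in rad, forces in N, time in s.
With the tool pointing down it reaches from about 0.2 to 0.875 m from the base axis. Payload 3.4 kg.
Tool frame: the origin (TCP) lies midway between the tips of the shut fingers; the grasp point (between the pads) lies arm.pinch_z behind it (arm.pinch_z is the distance from the TCP to the grasp point, in m); y points along the fingers, x is the direction in which the jaws open and shut, and the axes are right-handed (so a half turn about y gives the same grasp; the last joint's range is limited). The gripper opens to 94 mm and grips with 3 to 60 N. Pads are 16 mm wide; open, the fingers measure 119 mm over their backs; the gripper's body (75 mm by 177 mm) begins 78 mm behind the grasp point.
Start: joints at [-1.402, 0.276, 1.505, -0, 1.361, -0.121], TCP at [0.164, -0.551, 0.205] pointing down, gripper open.
Joint ranges: [-2.89, 2.89], [-0.75, 2.08], [0.22, 2.7], [-1.18, 4.32], [0.11, 2.71], [-2.7, 2.7]. Speed limits (rad/s): [2.57, 2.57, 3.14, 3.14, 3.14, 3.14].

### API

Orientations are given as a 3x3 rotation matrix whose columns are the frame's x, y, z axes.
In Python, from rig import arm gives the robot as it stands. Calls block until the motion is done:
- arm.move_ptp(position, orientation): joint-space move of the TCP to a pose.
- arm.move_straight(position, ori=None, rate=0.15, contact_N=None): straight line of the TCP; ori=None keeps the orientation; rate is the mean speed in m/s. With contact_N (N) it stops when the force on the tool has changed by that much, and returns True; else False.
- arm.move_joints(angles): joint-space move.
- arm.set_gripper(opening, strength=None): opening from 0.0 (shut) to 1.0 (fully open); strength is the grip in N (None keeps the last); returns when the fingers have stopped.
- arm.sleep(seconds).
- arm.ik(position, orientation): joint angles nearest the present ones, or None.
- arm.get_obs(): the state.
- arm.camera(name): name is "scene" or "top" or "wrist"; returns (picture, depth): 420x560x3 uint8, red, green, blue; 420x560 float32, m along the optical axis (not along the pixel's ray), 0 where there is no reading.
- arm.get_calibration(name): a dict with "fovy" (degrees; the focal length in pixels is half the picture's height over the tangent of half this angle, whatever the lens; pixels are square), "cx", "cy" (the principal point, pixels), "cam_to_world" (4x4, takes a point from camera to world coordinates); the wrist camera has in their place "T_tool_cam" (4x4, takes a point from camera to tool coordinates, whose origin is the TCP and whose axes are the tool frame's). Camera axes: x right, y up, looking along -z (the intrinsics and any distortion apply to the point x, -y, -z); pixel columns grow to the right and rows downward; lengths in m; the calibration is good to about 2 mm. The wrist camera is an equidistant fisheye: a pixel r from the principal point sees the ray r / f radians off the axis. A picture is of the moment at which its call begins: read the wrist's pose just before it. get_calibration takes no time and is no camera call.
A pose or a line that the arm cannot do raises arm.MotionError and nothing moves.
- arm.finish_job(): hands the job in, once; it reports no verdict.
The state is a dict: "time_s": time; "joint_positions": joint angles; "qd": joint speeds; "tau": joint torques, N m; "ee_pos": TCP position; "tcp_rot": TCP orientation; "force": force on the tool from outside, world axes, zero at the start; "wrist_torque": the same for the moment, N m; "gripper_width": opening from 0.0 (shut) to 1.0 (fully open).
Only numpy, scipy, OpenCV 4.12 (cv2) and the standard library are available. Lean on these libraries where they do the work, as an engineer would, in place of code of your own. Each camera call takes 0.05 s, during which the arm holds its last target.

## Working session

There is one attempt and no reset: what is moved stays moved. The work goes in short steps, each a Python script; the robot and the scene stay as the last script left them, time stands still between calls to the robot, and variables do not carry over. Pictures are saved under pics/ and viewed, and the job is handed in when it is done.

```bash
ls -la; mkdir -p pics
python3 - <<'E'
from rig import arm
import cv2, numpy as np
o=arm.get_obs(); print(o, arm.pinch_z)
for n in ["scene","top","wrist"]:
    im,d=arm.camera(n); cv2.imwrite(f"pics/a_{n}.png",im[:,:,::-1]); np.savez(f"pics/a_{n}.npz",im=im,d=d)
    print(n,arm.get_calibration(n), (d>0).mean())
E
```

```text
total 12
drwxr-xr-x  3 agent agent 4096 Dec  7 13:48 .
drwxr-xr-x 23 root  root  4096 Dec  7 13:47 ..
drwxr-xr-x  2 agent agent 4096 Dec  7 13:48 pics
{'time_s': 0.0, 'joint_positions': array([-1.40200382e+00,  2.76596362e-01,  1.50610397e+00,  4.37672944e-06,
        1.36070594e+00, -1.20985780e-01]), 'qd': array([-1.82442256e-03,  4.64983795e-04, -4.25584328e-04, -2.12763434e-03,
       -6.68962568e-04,  5.37197632e-05]), 'tau': array([ 2.17240322e-04, -4.04586053e+01, -2.37237024e+01,  7.03998143e-02,
        3.44817247e-02, -1.01411267e-04]), 'ee_pos': array([ 0.16420951, -0.55046708,  0.2046156 ]), 'tcp_rot': array([[ 2.85738617e-01, -3.00454232e-04,  9.58307546e-01],
       [-9.58305903e-01,  1.78856443e-03,  2.85738688e-01],
       [-1.79984619e-03, -9.99998355e-01,  2.23134863e-04]]), 'force': array([ 0.0652734 , -0.12805924,  1.04404679]), 'wrist_torque': array([0.03757643, 0.02466818, 0.02082582]), 'gripper_width': 0.9998621542367101} 0.0188
scene {'fovy': 56.09920442806224, 'cx': 281.34759187604493, 'cy': 210.5696413145068, 'cam_to_world': array([[-0.92145701,  0.25661637,
[... 352 characters left out ...]
.99877884, -0.04813138,  0.47305042],
       [-0.99986096, -0.01172802, -0.01185404, -0.04219994],
       [-0.01240405,  0.04799258,  0.99877067,  1.28206866],
       [ 0.        ,  0.        ,  0.        ,  1.        ]])} 0.9958928571428571
wrist {'fovy': 65.70646984690485, 'cx': 280.444145228868, 'cy': 215.15471608949633, 'T_tool_cam': array([[ 9.99999830e-01, -3.24088506e-05, -5.82144946e-04,
         9.93790028e-04],
       [-5.53908807e-04,  2.58882760e-01, -9.65908593e-01,
        -1.79736758e-01],
       [ 1.82011278e-04,  9.65908751e-01,  2.58882698e-01,
         7.51550358e-02],
       [ 0.00000000e+00,  0.00000000e+00,  0.00000000e+00,
         1.00000000e+00]])} 0.9944855442176871
```

View pics/a_scene.png

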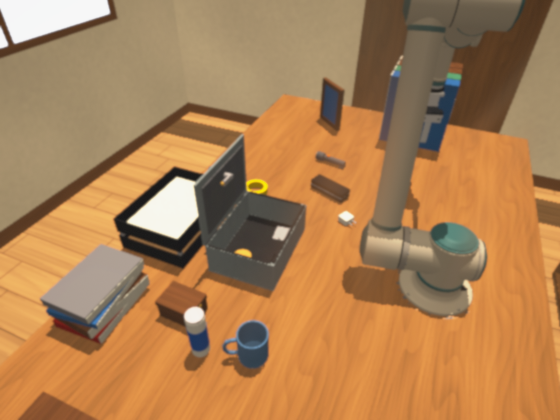

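View pics/a_top.png

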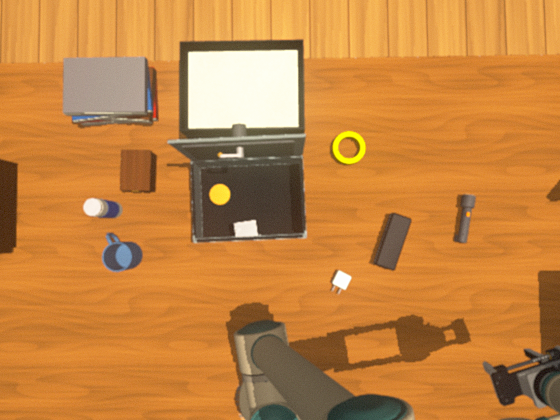

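View pics/a_wrist.png

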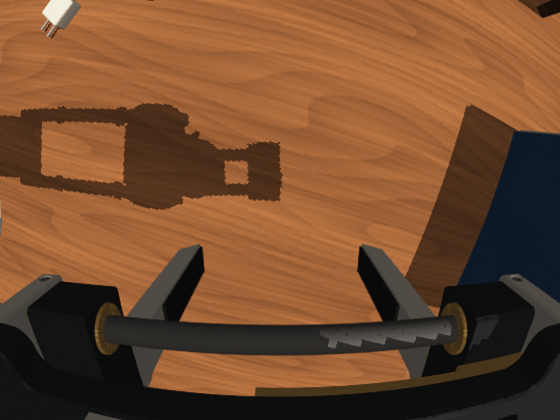

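```bash
cat > h.py <<'E'
import numpy as np, cv2
def cal(arm,n): return arm.get_calibration(n)
def K(c):
    f=210/np.tan(np.radians(c["fovy"])/2); return f,c["cx"],c["cy"]
def cloud(c,d):
    f,cx,cy=K(c); v,u=np.mgrid[0:420,0:560]
    P=np.stack([(u-cx)/f*d,-(v-cy)/f*d,-d],-1)
    T=c["cam_to_world"]; return P@T[:3,:3].T+T[:3,3]
def plane(c,uv,z):
    f,cx,cy=K(c); uv=np.atleast_2d(uv).astype(float); T=c["cam_to_world"]
    r=np.c_[(uv[:,0]-cx)/f,-(uv[:,1]-cy)/f,-np.ones(len(uv))]@T[:3,:3].T
    o=T[:3,3]; return o+r*((z-o[2])/r[:,2])[:,None]
def rect(P):
    r=cv2.minAreaRect((np.asarray(P)[:,:2]*1000).astype(np.float32)); return r
E
python3 - <<'E'
from rig import arm
from h import *
for n in ["top","scene"]:
    c=cal(arm,n); z=np.load(f"pics/a_{n}.npz"); im,d=z["im"],z["d"]; P=cloud(c,d)
    # table check
    hsv=cv2.cvtColor(im,cv2.COLOR_RGB2HSV)
    X=P.reshape(-1,3)
    m=(P[...,0]>0.1)&(P[...,0]<0.85)&(abs(P[...,1])<0.5)
    t=m&(abs(P[...,2])<0.012)
    A=np.c_[P[t][:,:2],np.ones(t.sum())]; print(n,"table fit",np.linalg.lstsq(A,P[t][:,2],rcond=None)[0],P[t][:,2].std())
    hh=m&(P[...,2]>0.01)
    k,lab,st,ce=cv2.connectedComponentsWithStats(hh.astype(np.uint8))
    for i in range(1,k):
        if st[i,4]<40: continue
        q=P[lab==i]; zt=np.percentile(q[:,2],95); top=q[q[:,2]>zt-0.008]
        print(i,st[i],"ztop %.3f"%zt,"mean",top.mean(0).round(3),"rect",np.round(rect(top)[0]),np.round(rect(top)[1]),round(rect(top)[2],1), im[lab==i].mean(0).round())
E
```

```text
top table fit [ 0.00225949  0.00129921 -0.00193964] 0.003160523437409068
221 [  168    88   139   156 10696] ztop 0.326 mean [0.658 0.062 0.402] rect [603.  83.] [292. 213.] 80.0 [167. 159. 139.]
227 [  84   91   74   34 2105] ztop 0.119 mean [0.818 0.414 0.128] rect [696. 208.] [657. 128.] 59.3 [158. 138. 123.]
281 [333 132  33  33 491] ztop 0.032 mean [ 0.707 -0.21   0.041] rect [ 601. -158.] [ 90. 332.] 63.0 [241. 234.   1.]
314 [ 120  150   37   43 1456] ztop 0.069 mean [0.646 0.38  0.071] rect [596. 188.] [506. 125.] 75.7 [144.  85.  40.]
405 [210 184  21  22 349] ztop 0.043 mean [0.578 0.151 0.047] rect [523.  75.] [248.  56.] 54.3 [244. 210.  54.]
465 [ 84 199  38  20 607] ztop 0.151 mean [0.541 0.463 0.149] rect [541. 463.] [44. 44.] 60.0 [171. 157. 154.]
519 [ 374  213   38   58 1247] ztop 0.044 mean [ 0.441 -0.328  0.046] rect [ 486. -213.] [309. 153.] 69.2 [107.  85.  68.]
566 [102 233  40  40 804] ztop 0.092 mean [0.41  0.417 0.103] rect [421. 209.] [ 87. 507.] 2.1 [ 97.  94. 104.]
649 [332 271  20  24 250] ztop 0.028 mean [ 0.336 -0.186  0.03 ] rect [ 388. -117.] [221.  
[... 680 characters left out ...]
03.  82.]
2 [  148   134   159   156 10587] ztop 0.308 mean [0.67  0.088 0.318] rect [672.  71.] [ 16. 303.] 2.0 [96. 90. 78.]
3 [311 174  39  28 587] ztop 0.047 mean [ 0.438 -0.326  0.043] rect [ 439. -329.] [ 61. 157.] 68.8 [110.  78.  54.]
4 [338 211  18  15 146] ztop 0.030 mean [ 0.334 -0.184  0.027] rect [ 334. -186.] [44. 43.] 63.1 [214. 202. 181.]
82 [  85  253   65   73 2267] ztop 0.121 mean [0.819 0.424 0.118] rect [820. 419.] [161.  59.] 89.9 [146. 133. 119.]
92 [ 155  281   55   75 2238] ztop 0.151 mean [0.539 0.465 0.15 ] rect [540. 462.] [42. 46.] 33.8 [133. 102.  83.]
93 [ 222  320   47   47 1324] ztop 0.093 mean [0.408 0.423 0.091] rect [409. 422.] [79. 80.] 48.1 [75. 83. 93.]
```

Run:
```python
from rig import arm
from h import *
def clean(q,lo,hi):
    q=q[(q[:,2]>lo)&(q[:,2]<hi)]
    return q
for n in ["top","scene"]:
    c=cal(arm,n); z=np.load(f"pics/a_{n}.npz"); im,d=z["im"],z["d"]; P=cloud(c,cv2.medianBlur(d,3))
    x,y,zz=P[...,0],P[...,1],P[...,2]
    m=(abs(x-.441)<.13)&(abs(y+.328)<.13)&(zz>.034)&(zz<.056)
    print(n,"case",m.sum(),np.percentile(zz[m],[5,50,95]),rect(P[m]),P[m].mean(0))
    m=(x>.38)&(x<.72)&(y>-.13)&(y<.27)&(zz>.098)&(zz<.122)
    k,lab,st,ce=cv2.connectedComponentsWithStats(m.astype(np.uint8)); i=1+np.argmax(st[1:,4]); 
    print("rim",st[i],rect(P[m]),rect(P[lab==i]),np.median(zz[m]))
    v=np.zeros((420,560,3),np.uint8)+im//2; v[m]=(0,255,0)
    cv2.imwrite(f"pics/b_{n}.png",cv2.resize(v[100:300,130:330] if n=="top" else v[120:300,130:330],None,fx=3,fy=3)[:,:,::-1])
```

```text
top case 1132 [0.03669505 0.04000082 0.04182033] ((441.3918151855469, -330.2455749511719), (58.02642822265625, 153.9501190185547), 70.05728912353516) [ 0.44108337 -0.3295551   0.03976579]
rim [ 190  154  117   90 1581] ((560.8799438476562, 67.15997314453125), (222.3619384765625, 301.2373352050781), 2.049241542816162) ((560.8799438476562, 67.15997314453125), (222.3619384765625, 301.2373352050781), 2.049241542816162) 0.10863491665257063
scene case 389 [0.03639481 0.04338574 0.04528306] ((440.1092834472656, -330.30181884765625), (59.909114837646484, 153.26708984375), 69.80604553222656) [ 0.43832434 -0.3243899   0.04245911]
rim [ 202  189  105   80 1464] ((563.0228881835938, 65.89167022705078), (228.7741241455078, 303.3166198730469), 1.7518706321716309) ((563.0228881835938, 65.89167022705078), (228.7741241455078, 303.3166198730469), 1.7518706321716309) 0.10987137193523211
```

View pics/b_top.png

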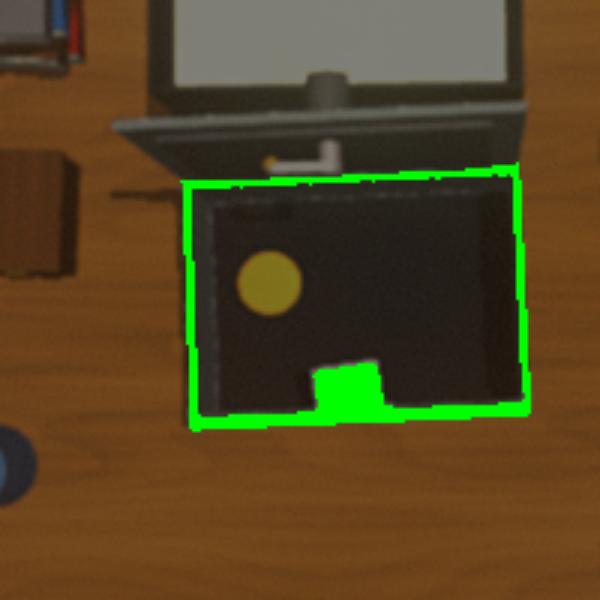

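View pics/b_scene.png

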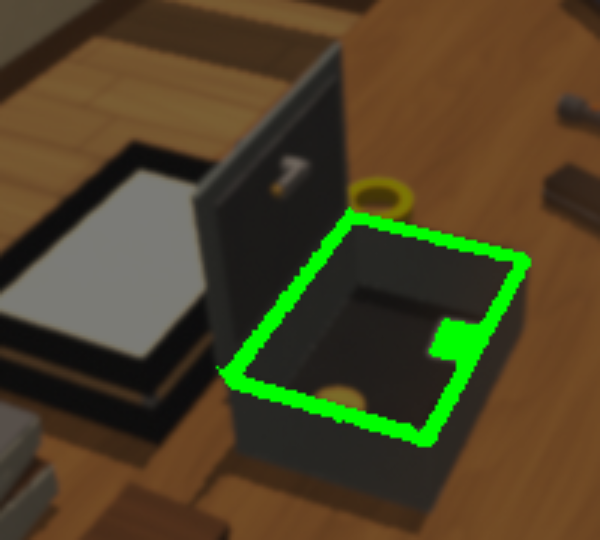

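```bash
cat >> h.py <<'E'
YAW=0.034; SC=np.array([0.562,0.0665])
def Rt(a):  # tool down, tool x at azimuth a
    x=np.array([np.cos(a),np.sin(a),0]); y=np.array([0,0,-1.]); return np.c_[x,y,np.cross(x,y)]
def S(x,y,z):  # safe -> world
    c,s=np.cos(YAW),np.sin(YAW); return np.array([SC[0]+c*x-s*y,SC[1]+s*x+c*y,z])
E
python3 - <<'E'
from rig import arm
from h import *
R=Rt(np.radians(70)); p=np.array([0.441,-0.330,0.15])
print(arm.ik(p,R),arm.ik(S(.02,-.045,.2),Rt(np.pi/2+YAW)))
arm.move_ptp(p,R); o=arm.get_obs(); print(o["time_s"],o["ee_pos"],o["force"])
p[2]=0.009
print(arm.move_straight(p,contact_N=8)); print(arm.get_obs()["ee_pos"])
arm.set_gripper(0.0,20); o=arm.get_obs(); print(o["gripper_width"]*94,o["time_s"],o["ee_pos"],o["force"])
p[2]=0.25; arm.move_straight(p,rate=.2); o=arm.get_obs(); print(o["gripper_width"]*94,o["time_s"],o["ee_pos"],o["force"])
im,d=arm.camera("scene"); cv2.imwrite("pics/c_scene.png",im[:,:,::-1])
im,d=arm.camera("wrist"); cv2.imwrite("pics/c_wrist.png",im[:,:,::-1])
E
```

```text
[-7.68746046e-01  2.76857921e-01  1.64674967e+00 -4.44089210e-16
  1.21798506e+00 -1.99047652e+00] [-8.10924923e-02  2.92387102e-01  1.49488922e+00 -4.44089210e-16
  1.35431633e+00 -1.68588882e+00]
1.7917 [ 0.44084149 -0.33049593  0.15009869] [-1.02964368 -0.66848952  0.21972327]
False
[ 0.44150664 -0.33064202  0.00969789]
57.92843044808388 3.5333 [ 0.44105954 -0.3301487   0.00918517] [-0.13537332  0.71625265  2.11047079]
57.99136118039307 4.8917 [ 0.44039401 -0.32943624  0.24871174] [-0.31849292 -0.13090221 -1.66977778]
```

View pics/c_wrist.png

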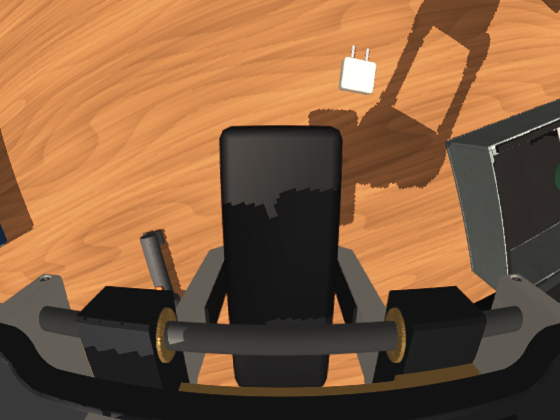

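Run:
```python
from rig import arm
from h import *
R=Rt(np.pi/2+YAW)
arm.move_straight(S(.018,-.045,.2),R,rate=.25); o=arm.get_obs(); print(o["time_s"],o["ee_pos"],o["force"],o["gripper_width"]*94)
for n in ["scene","top","wrist"]:
    im,d=arm.camera(n); cv2.imwrite(f"pics/d_{n}.png",im[:,:,::-1])
```

```text
6.675 [0.58127353 0.0211742  0.20017638] [ 0.14311382 -0.25824027 -1.17686729] 57.898875435212354
```

View pics/d_wrist.png

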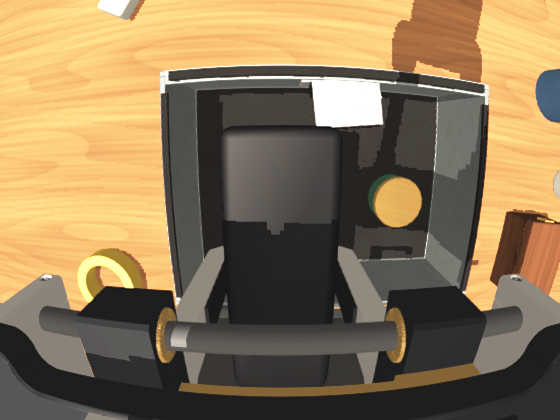

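View pics/d_scene.png

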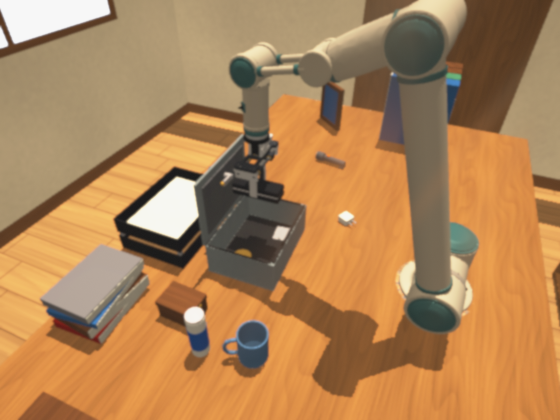

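Run:
```python
from rig import arm
from h import *
arm.move_straight(S(.022,-.045,.13),rate=.15)
print(arm.move_straight(S(.022,-.045,.014),rate=.08,contact_N=6)); o=arm.get_obs(); print(o["time_s"],o["ee_pos"],o["force"])
```

```text
False
9.0417 [0.5860546  0.0222283  0.01441826] [-0.45675792  0.18380259 -0.94302916]
```

Run:
```python
from rig import arm
from h import *
print(arm.move_straight(S(.022,-.045,.0125),rate=.03,contact_N=4)); o=arm.get_obs(); print(o["time_s"],o["ee_pos"],o["force"])
arm.set_gripper(0.85)
arm.move_straight(S(.022,-.045,.20),rate=.15)
o=arm.get_obs(); print(o["time_s"],o["ee_pos"],o["force"])
im,d=arm.camera("wrist"); cv2.imwrite("pics/e_wrist.png",im[:,:,::-1])
im,d=arm.camera("top"); cv2.imwrite("pics/e_top.png",im[:,:,::-1])
```

```text
False
9.2917 [0.5861268  0.02225596 0.01414378] [-1.3394478   0.67804856  7.02670727]
11.2417 [0.58486698 0.02232107 0.19901692] [ 0.29092165 -0.77994393 -0.15850337]
```

View pics/e_wrist.png

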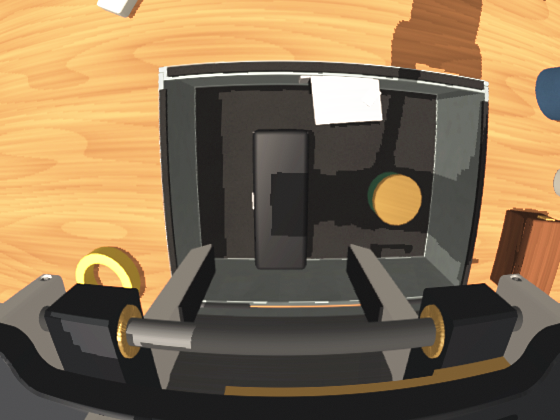

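```bash
cat >> h.py <<'E'
def lidp(th,r=.205,y=-.07,off=0.0):
    # TCP for fingertip's front lower edge touching the outer face at r
    t=.008+off
    return S(.11-r*np.cos(th)+t*np.sin(th)+.008, y, .11+r*np.sin(th)+t*np.cos(th))
E
python3 - <<'E'
from rig import arm
from h import *
R=Rt(np.pi/2+YAW)
q0=arm.get_obs()["joint_positions"]
P=[S(.02,-.07,.44),S(.15,-.07,.44),lidp(1.5,off=.025)]+[lidp(t) for t in (1.5,1.2,.9,.6,.3,.03)]
for p in P: print(p.round(3), np.round(arm.ik(p,R),2) if arm.ik(p,R) is not None else None)
E
```

```text
[ 0.584 -0.003  0.44 ] [-0.12  0.26  0.96 -0.    1.92 -1.73]
[0.714 0.002 0.44 ] [-0.1   0.52  0.56 -0.    2.06 -1.7 ]
[0.701 0.001 0.317] [-0.1   0.45  0.98 -0.    1.72 -1.7 ]
[0.676 0.    0.315] [-0.1   0.4   1.05 -0.    1.69 -1.71]
[ 0.616 -0.002  0.304] [-0.12  0.3   1.23 -0.    1.61 -1.72]
[ 0.561 -0.004  0.276] [-0.13  0.22  1.4  -0.    1.51 -1.74]
[ 0.518 -0.005  0.232] [-0.14  0.17  1.57 -0.    1.39 -1.75]
[ 0.489 -0.006  0.178] [-0.15  0.16  1.73 -0.    1.25 -1.76]
[ 0.478 -0.006  0.124] [-0.16  0.19  1.83 -0.    1.11 -1.76]
```

View pics/e_top.png

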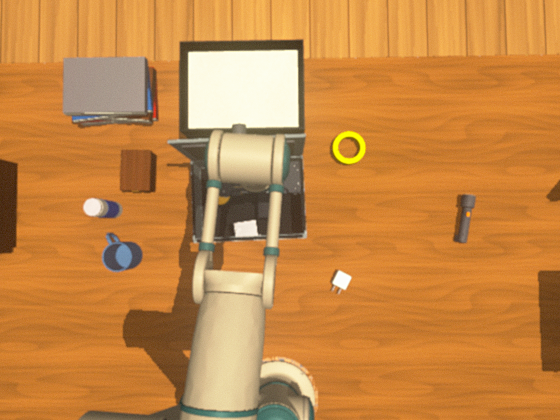

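Run:
```python
from rig import arm
from h import *
R=Rt(np.pi/2+YAW)
arm.set_gripper(0.0)
arm.move_straight(S(.02,-.07,.44),R,rate=.25)
arm.move_straight(S(.15,-.07,.44),R,rate=.2)
im,d=arm.camera("scene"); cv2.imwrite("pics/f_scene.png",im[:,:,::-1])
print(arm.move_straight(lidp(1.5,off=.03),R,rate=.15,contact_N=6))
o=arm.get_obs(); print(o["time_s"],o["ee_pos"],o["force"])
print(arm.move_straight(lidp(1.5,off=-.012),R,rate=.05,contact_N=3))
o=arm.get_obs(); print(o["time_s"],o["ee_pos"],o["force"], lidp(1.5))
im,d=arm.camera("scene"); cv2.imwrite("pics/g_scene.png",im[:,:,::-1])
```

```text
False
15.525 [0.70595112 0.00129351 0.31875966] [ 0.93918787  0.28496683 -0.29160845]
True
16.0083 [0.68810398 0.00076438 0.31607861] [0.38877188 0.16199236 0.77081004] [6.75793946e-01 3.30006225e-04 3.15052370e-01]
```

View pics/g_scene.png

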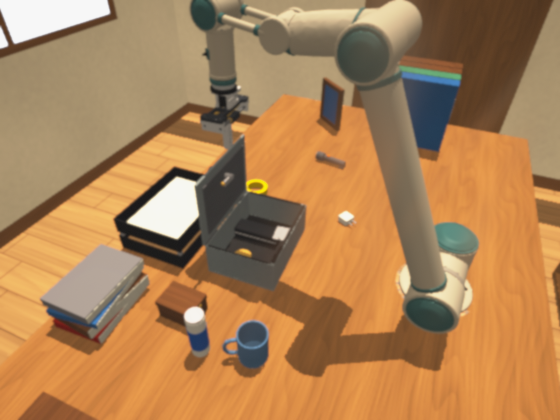

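Run:
```python
from rig import arm
from h import *
for t in np.arange(1.45,.55,-.1):
    c=arm.move_straight(lidp(t),rate=.12,contact_N=20)
    o=arm.get_obs(); print(round(t,2),c,round(o["time_s"],2),(o["ee_pos"]-lidp(t)).round(4),o["force"].round(1))
    if c: break
im,d=arm.camera("scene"); cv2.imwrite("pics/h_scene.png",im[:,:,::-1])
```

```text
1.45 False 16.41 [-0.0002 -0.     -0.    ] [0.7 0.3 1.1]
1.35 False 16.73 [-0.0001 -0.     -0.0001] [0.3 0.4 0.2]
1.25 False 17.06 [-0.0004 -0.     -0.0002] [0.1 0.1 1.4]
1.15 False 17.38 [-0.0006  0.     -0.0003] [ 0.3 -0.8 -0.4]
1.05 False 17.71 [-0.0005  0.     -0.0002] [-0.4 -0.6 -0.6]
0.95 False 18.03 [-0.0004  0.     -0.0002] [0.2 0.1 0.4]
0.85 False 18.36 [-0.0002  0.     -0.0001] [ 0.3  0.2 -0.1]
0.75 False 18.68 [-0.0001  0.     -0.0001] [0.7 0.2 0.1]
0.65 False 19.01 [-0.  0.  0.] [ 0.5 -0.2 -0. ]
```

View pics/h_scene.png

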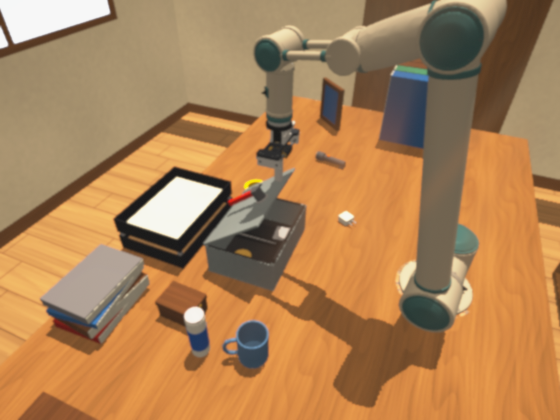

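Run:
```python
from rig import arm
from h import *
for t in [.55,.45,.35,.25,.16,.1,.07,.05,.04,.03,.025,.02,.016,.012,.008]:
    c=arm.move_straight(lidp(t),rate=.12 if t>.1 else .03,contact_N=15)
    o=arm.get_obs(); print(round(t,3),c,round(o["time_s"],2),(o["ee_pos"]-lidp(t)).round(4),o["force"].round(1))
    if c or o["force"][2]>15: break
arm.sleep(.3);o=arm.get_obs();print(o["force"].round(1),o["ee_pos"])
im,d=arm.camera("scene"); cv2.imwrite("pics/i_scene.png",im[:,:,::-1])
```

```text
0.55 False 19.38 [-0.  0.  0.] [-0.3  0.   0.3]
0.45 False 19.71 [0.0001 0.     0.0001] [1.1 0.  1. ]
0.35 False 20.03 [ 0.0001 -0.      0.0002] [0.1 0.  0.5]
0.25 False 20.36 [ 0.0002 -0.      0.0002] [ 0.2  1.5 -0.3]
0.16 False 20.66 [0.0001 0.     0.0002] [-0.1 -0.2  0.8]
0.1 False 21.22 [-0.0001  0.     -0.0001] [-0.4  0.2 -0.9]
0.07 False 21.57 [-0.0003  0.0001 -0.0003] [1.  0.2 0.2]
0.05 False 21.86 [-0.0002  0.     -0.0002] [-0.8  0.3 -0.9]
0.04 False 22.11 [-0.0001  0.     -0.0001] [ 0.4 -0.5  0.3]
0.03 False 22.36 [-0.     -0.     -0.0001] [-0.5  1.1 -0.2]
0.025 False 22.61 [ 0.     -0.      0.0005] [-0.8 -0.1  4.7]
0.02 False 22.86 [ 0.0001 -0.      0.0008] [-1.1  0.   7.7]
0.016 False 23.11 [0.0001 0.     0.0012] [-2.1  0.2  9. ]
0.012 False 23.36 [0.0001 0.     0.0014] [-2.4  0.9 10.9]
0.008 False 23.61 [ 0.0001 -0.      0.0017] [-3.5  0.3 13.1]
[-2.7  1.2 13. ] [ 0.4776663  -0.00643463  0.12142429]
```

View pics/i_scene.png

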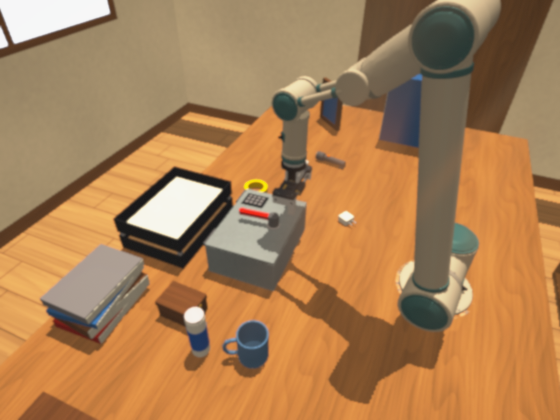

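Run:
```python
from rig import arm
from h import *
arm.move_straight(lidp(.008)+[0,0,.08],rate=.15)
arm.move_straight(S(.035,-.05,.21),Rt(YAW),rate=.2)
o=arm.get_obs(); print(o["time_s"],o["ee_pos"],o["tcp_rot"].round(2).tolist(),o["force"])
for n in ["scene","top","wrist"]:
    im,d=arm.camera(n); cv2.imwrite(f"pics/j_{n}.png",im[:,:,::-1]); np.savez(f"pics/j_{n}.npz",im=im,d=d)
    h=cv2.cvtColor(im,cv2.COLOR_RGB2HSV); m=((h[...,0]<6)|(h[...,0]>174))&(h[...,1]>190)&(h[...,2]>120)
    m=m.astype(np.uint8); k,lab,st,ce=cv2.connectedComponentsWithStats(m)
    if k<2: print(n,"none"); continue
    i=1+np.argmax(st[1:,4]); print(n,st[i])
    if n!="wrist":
        c=cal(arm,n); v,u=np.nonzero(lab==i); W=plane(c,np.c_[u,v],.157)
        P=cloud(c,cv2.medianBlur(d,3))[lab==i]; P=P[(P[:,2]>.13)&(P[:,2]<.17)]
        yw=np.array([[np.cos(YAW),np.sin(YAW)],[-np.sin(YAW),np.cos(YAW)]])
        for nm,Q in (("plane",W),("depth",P)):
            q=(Q[:,:2]-SC)@yw.T*1000; r=cv2.minAreaRect(q.astype(np.float32)); print(n,nm,r, q.min(0),q.max(0),np.median(Q[:,2]))
```

```text
26.3667 [0.59834628 0.01771041 0.20963618] [[1.0, -0.0, -0.03], [0.03, 0.0, 1.0], [-0.0, -1.0, 0.0]] [-0.76966929 -0.32097279  0.45157539]
scene [241 210  26   7  88]
scene plane ((10.989274978637695, 7.964128494262695), (83.25521850585938, 15.94643783569336), 6.104162693023682) [-30.62003447  -2.11466981] [52.86745582 18.79661915] 0.15700000000000003
scene depth ((9.504739761352539, 8.578592300415039), (82.74381256103516, 8.442093849182129), 1.8392457962036133) [-31.88740733   3.20354707] [50.79518062 13.98005904] 0.15905015703111447
top [153 104   4  13  27]
top plane ((233.91024780273438, 226.7374725341797), (7.721323013305664, 31.26139259338379), 88.22616577148438) [218.16753395 223.36251391] [249.57318701 231.07596677] 0.15700000000000003Traceback (most recent call last):
  File "<stdin>", line 17, in <module>
    return umr_minimum(a, axis, None, out, keepdims, initial, where)
ValueError: zero-size array to reduction operation minimum which has no identity
```

View pics/j_scene.png

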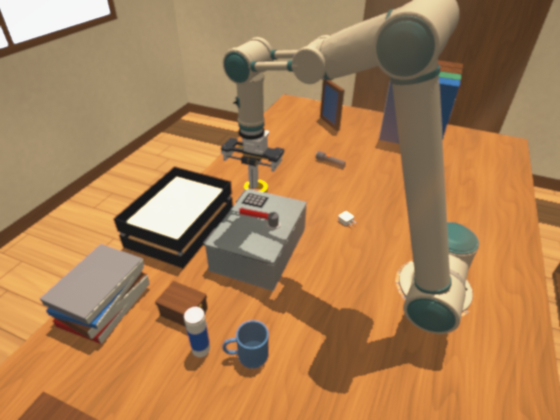

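Run:
```python
from rig import arm
from h import *
im,d=arm.camera("wrist"); cv2.imwrite("pics/j_wrist.png",im[:,:,::-1])
```

```text
(no output)
```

View pics/j_wrist.png

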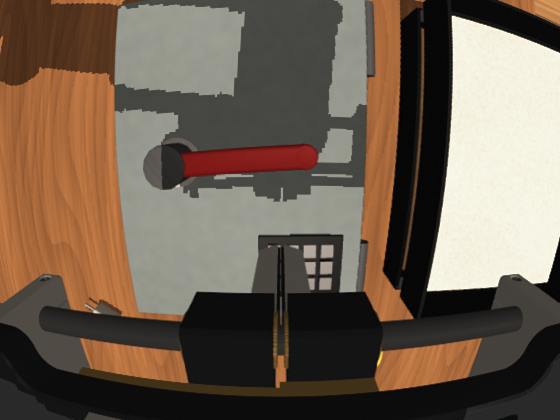

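```bash
cat >> h.py <<'E'
def wray(arm,uv,z,o):
    c=arm.get_calibration("wrist"); f=210/np.tan(np.radians(c["fovy"])/2)
    uv=np.atleast_2d(uv).astype(float); dx=uv[:,0]-c["cx"]; dy=uv[:,1]-c["cy"]; r=np.hypot(dx,dy)+1e-9; t=r/f
    v=np.c_[np.sin(t)*dx/r,-np.sin(t)*dy/r,-np.cos(t)]
    T=c["T_tool_cam"]; R=o["tcp_rot"]; 
    w=v@T[:3,:3].T@R.T; p=o["ee_pos"]+R@T[:3,3]
    return p+w*((z-p[2])/w[:,2])[:,None]
def tosafe(W): 
    c,s=np.cos(YAW),np.sin(YAW); d=np.asarray(W)[:,:2]-SC; return np.c_[c*d[:,0]+s*d[:,1],-s*d[:,0]+c*d[:,1]]
def lever_meas(arm,im,o):
    h=cv2.cvtColor(im,cv2.COLOR_RGB2HSV); m=((h[...,0]<8)|(h[...,0]>172))&(h[...,1]>170)&(h[...,2]>70)
    k,lab,st,ce=cv2.connectedComponentsWithStats(m.astype(np.uint8)); i=1+np.argmax(st[1:,4])
    v,u=np.nonzero(lab==i); q=tosafe(wray(arm,np.c_[u,v],.157,o))
    mu=q.mean(0); w,V=np.linalg.eigh(np.cov((q-mu).T)); d=V[:,1]; d=d*np.sign(d@(mu-[-.05,0]))
    return st[i], mu, np.arctan2(d[1],d[0]), (q@d).max()-(q@d).min(), q
E
python3 - <<'E'
from rig import arm
from h import *
o=arm.get_obs(); im=cv2.imread("pics/j_wrist.png")[:,:,::-1].copy()
st,mu,a,L,q=lever_meas(arm,im,o); print(st,mu,a,L,q.min(0),q.max(0), o["ee_pos"])
E
```

```text
[ 182  144  136   33 3241] [0.0125596  0.00302837] 0.053283458195598245 0.09847251960630601 [-0.03742823 -0.00832764] [0.06124223 0.01414976] [0.59849044 0.01764815 0.21001168]
```

```bash
cat >> h.py <<'E'
ZP=.131
def lev(ph,g=0.0,z=ZP,rad=.085):
    e=np.array([np.cos(ph),np.sin(ph)]); n=np.array([-e[1],e[0]])
    p=np.array([-.05,0])+rad*e-(.017+g)*n
    return S(p[0],p[1],z), Rt(YAW+ph)
def nw(ph): a=YAW+ph+np.pi/2; return np.array([np.cos(a),np.sin(a),0])
def favg(arm,n=4,dt=.02):
    F=[]
    for _ in range(n): arm.sleep(dt); F.append(arm.get_obs()["force"])
    return np.mean(F,0)
E
python3 - <<'E'
from rig import arm
from h import *
p,R=lev(.05,.022,.16); arm.move_straight(p,R,rate=.12,contact_N=6)
p,R=lev(.05,.022); print("down contact",arm.move_straight(p,R,rate=.05,contact_N=4))
b=favg(arm); print("bias",b.round(2),arm.get_obs()["ee_pos"].round(4),p.round(4),arm.get_obs()["time_s"])
np.save("bias.npy",b)
for ph,g in [(.05,.006),(.05,.0),(.1,0),(.2,0),(.3,0)]:
    p,R=lev(ph,g); c=arm.move_straight(p,R,rate=.06,contact_N=14); F=favg(arm)-b; o=arm.get_obs()
    print(ph,g,c,round(o["time_s"],2),"push %.1f"%(-F@nw(ph)),F.round(1),(o["ee_pos"]-p).round(4))
    if c: break
E
```

```text
down contact False
bias [-0.42  0.07  0.18] [0.6003 0.0331 0.1312] [0.6    0.0331 0.131 ] 27.9
0.05 0.006 False 28.38 push 0.2 [ 0.4 -0.1  0. ] [-0.      0.0003  0.0001]
0.05 0.0 False 28.7 push -0.1 [ 0.2  0.1 -0.1] [-0.0001  0.0002 -0.    ]
0.1 0 False 29.02 push 0.9 [ 0.8 -0.8 -0.5] [-0.0001 -0.0002 -0.    ]
0.2 0 False 29.38 push -0.1 [ 0.4  0.2 -0.1] [-0.      0.0002 -0.    ]
0.3 0 False 29.73 push 0.4 [ 0.5 -0.2 -0.1] [0.     0.0001 0.    ]
```

Run:
```python
from rig import arm
from h import *
o=arm.get_obs(); im,d=arm.camera("wrist"); cv2.imwrite("pics/k_wrist.png",im[:,:,::-1])
st,mu,a,L,q=lever_meas(arm,im,o); print(st,mu,a,L)
```

```text
[ 143  221  191   41 6899] [0.00944069 0.02061583] 0.3128906481333519 0.09948930389229436
```

View pics/k_wrist.png

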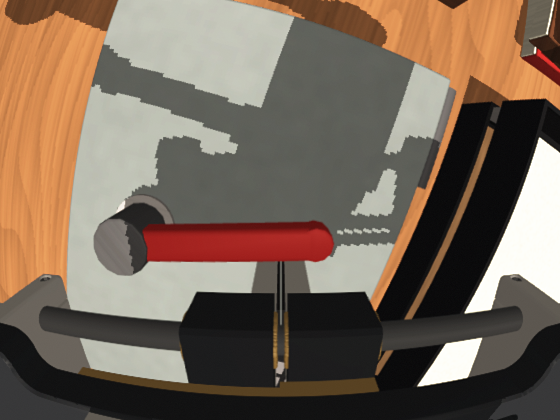

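Run:
```python
from rig import arm
from h import *
b=np.load("bias.npy")
for ph in [.4,.5,.6,.7,.8,.9,1.0,1.1,1.2,1.25]:
    p,R=lev(ph); c=arm.move_straight(p,R,rate=.06,contact_N=12); f0=arm.get_obs()["force"]-b; F=favg(arm,2)-b; o=arm.get_obs()
    print(ph,c,round(o["time_s"],2),"push %.1f %.1f"%(-f0@nw(ph),-F@nw(ph)),F.round(1),(o["ee_pos"]-p).round(4))
    if c or -F@nw(ph)>12: break
```

```text
0.4 False 30.11 push 0.7 0.8 [ 0.7 -0.5  0.2] [0.     0.0001 0.    ]
0.5 False 30.43 push 1.0 0.4 [ 0.9  0.1 -0.2] [-0.      0.0001  0.    ]
0.6 False 30.76 push 0.6 -0.0 [0.4 0.3 0.3] [-0.0001  0.0001 -0.    ]
0.7 False 31.08 push 1.0 0.6 [ 0.3 -0.6  0.3] [-0.0002  0.0001 -0.0001]
0.8 False 31.41 push 0.6 1.0 [ 0.8 -0.5  0.1] [-0.0001  0.     -0.    ]
0.9 False 31.73 push 1.0 0.8 [ 1.  -0.  -0.5] [-0.0001  0.     -0.0001]
1.0 False 32.06 push 0.8 0.4 [ 0.5  0.2 -0.1] [-0.0002  0.     -0.0001]
1.1 False 32.38 push 2.3 1.0 [ 0.8 -0.6  0.7] [ 0.0001 -0.     -0.    ]
1.2 False 32.71 push 0.9 1.4 [ 1.6  0.1 -0.2] [-0.0002  0.0002 -0.0001]
1.25 False 32.99 push 3.7 3.3 [ 3.2 -0.9 -0.4] [0.0003 0.     0.    ]
```

Run:
```python
from rig import arm
from h import *
b=np.load("bias.npy"); ph=1.25; f=3.3
while ph<1.95 and f<11:
    ph+= .02 if f<6 else .008
    p,R=lev(ph); c=arm.move_straight(p,R,rate=.03,contact_N=9); F=favg(arm,3)-b; o=arm.get_obs(); f=-F@nw(ph)
    print("%.3f"%ph,c,round(o["time_s"],2),"push %.1f"%f,F.round(1),(o["ee_pos"]-p).round(4))
    if c: break
np.save("ph.npy",[ph,f])
```

```text
1.270 False 33.29 push 5.9 [ 5.8 -1.4 -2.2] [ 0.0012 -0.0003  0.0001]
1.290 False 33.59 push 5.6 [ 5.4 -1.5 -2.4] [ 0.0011 -0.0002  0.0001]
1.310 False 33.89 push 5.6 [ 5.5 -1.3 -1.9] [ 0.0012 -0.0001  0.0001]
1.330 False 34.19 push 6.7 [ 6.6 -1.2 -3.5] [ 0.0015 -0.0001  0.    ]
1.338 False 34.49 push 6.9 [ 6.9 -1.1 -3.7] [ 0.002  -0.0003  0.0001]
1.346 False 34.79 push 7.0 [ 6.8 -1.7 -4.4] [ 0.0019 -0.0003  0.0001]
1.354 False 35.09 push 7.4 [ 7.3 -1.4 -3.6] [ 0.0022 -0.0003  0.0001]
1.362 False 35.39 push 7.7 [ 7.5 -1.6 -3.9] [ 0.0021 -0.0003  0.0001]
1.370 False 35.69 push 7.5 [ 7.3 -1.6 -3.5] [ 0.0021 -0.0002  0.    ]
1.378 False 35.99 push 8.0 [ 8.  -1.  -3.9] [ 0.0023 -0.0003  0.0001]
1.386 False 36.29 push 6.9 [ 6.8 -1.  -4.1] [ 0.0022 -0.0002  0.    ]
1.394 False 36.59 push 8.0 [ 7.9 -1.3 -4.7] [ 0.0024 -0.0002  0.    ]
1.402 False 36.89 push 7.3 [ 7.2 -1.1 -5. ] [ 0.0023 -0.0001 -0.    ]
1.410 False 37.19 push 7.6 [ 7.5 -1.2 -5.1] [ 0.0025 -0.0002  0.    ]
1.418 False 37.49 push 7.8 [ 7.8 -1.1 -5. ] [ 0.0024 -0.0001  0.    ]
1.426 False 37.79 push 8.2 [ 8.1 -1.1 -5.6] [ 0.00
[... 1251 characters left out ...]
2] [ 0.0004  0.0006 -0.    ]
1.602 False 43.49 push 5.1 [ 5.   2.  -2.1] [0.     0.0006 0.    ]
1.622 False 43.79 push 5.3 [ 5.1  2.5 -2.5] [0.0002 0.0006 0.0002]
1.642 False 44.09 push 5.2 [ 4.9  3.  -2. ] [0.0002 0.0006 0.0002]
1.662 False 44.39 push 5.1 [ 4.8  2.8 -1.8] [0.0001 0.0007 0.0002]
1.682 False 44.69 push 4.2 [ 3.8  3.  -1.4] [0.0001 0.0007 0.0002]
1.702 False 44.99 push 5.6 [ 5.1  3.6 -2.2] [0.0006 0.0008 0.0003]
1.722 False 45.29 push 7.7 [ 7.2  3.3 -3.7] [0.0021 0.0009 0.0005]
1.730 False 45.59 push 8.7 [ 8.2  3.4 -4.7] [0.0027 0.001  0.0005]
1.738 False 45.89 push 10.3 [ 9.8  3.8 -5.4] [0.0034 0.0011 0.0006]
1.746 False 46.19 push 11.5 [10.9  4.  -5.4] [0.004  0.0012 0.0006]
```

Run:
```python
from rig import arm
from h import *
b=np.load("bias.npy"); ph,f=np.load("ph.npy")
while ph<1.95 and f<14.8:
    ph+=.008
    p,R=lev(ph); c=arm.move_straight(p,R,rate=.03,contact_N=8); F=favg(arm,3)-b; o=arm.get_obs(); f=-F@nw(ph)
    print("%.3f"%ph,c,round(o["time_s"],2),"push %.1f tot %.1f"%(f,np.linalg.norm(F)),F.round(1),(o["ee_pos"]-p).round(4))
    if c: break
for i in range(8):
    F=favg(arm,2,.05)-b; print("hold push %.1f tot %.1f"%(-F@nw(ph),np.linalg.norm(F)), arm.get_obs()["ee_pos"].round(4))
np.save("ph.npy",[ph,f])
im,d=arm.camera("scene"); cv2.imwrite("pics/l_scene.png",im[:,:,::-1])
o=arm.get_obs(); im,d=arm.camera("wrist"); cv2.imwrite("pics/l_wrist.png",im[:,:,::-1])
st,mu,a,L,q=lever_meas(arm,im,o); print(st,mu,a,L,o["time_s"])
```

```text
1.754 False 46.49 push 12.7 tot 14.5 [12.1  4.1 -6.9] [0.0047 0.0013 0.0007]
1.762 False 46.79 push 13.6 tot 15.6 [12.9  4.6 -7.5] [0.0052 0.0014 0.0008]
1.770 False 47.09 push 14.3 tot 16.4 [13.5  5.  -7.8] [0.0058 0.0015 0.0008]
1.778 False 47.39 push 15.6 tot 17.9 [14.8  5.3 -8.7] [0.0065 0.0016 0.0009]
hold push 15.4 tot 17.9 [0.5147 0.153  0.1319]
hold push 15.6 tot 17.9 [0.5147 0.153  0.1319]
hold push 14.9 tot 17.2 [0.5147 0.153  0.1319]
hold push 15.6 tot 17.8 [0.5147 0.153  0.1319]
hold push 15.5 tot 17.7 [0.5147 0.153  0.1319]
hold push 15.3 tot 17.6 [0.5147 0.153  0.1319]
hold push 15.1 tot 17.4 [0.5146 0.153  0.1319]
hold push 15.9 tot 18.1 [0.5147 0.153  0.1319]
[ 148  213  190   52 6617] [-0.06138587  0.06194429] 1.6787072912597731 0.09936079298940578 48.2417
```

View pics/l_wrist.png

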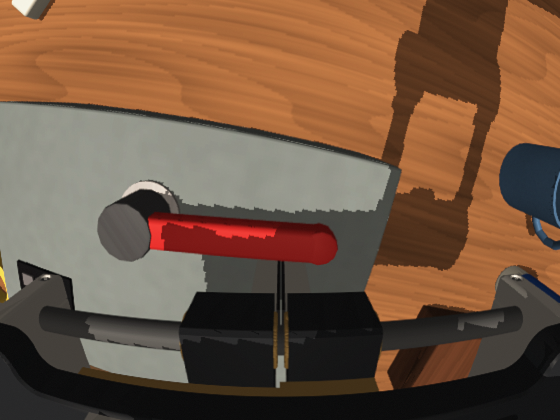

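View pics/l_scene.png

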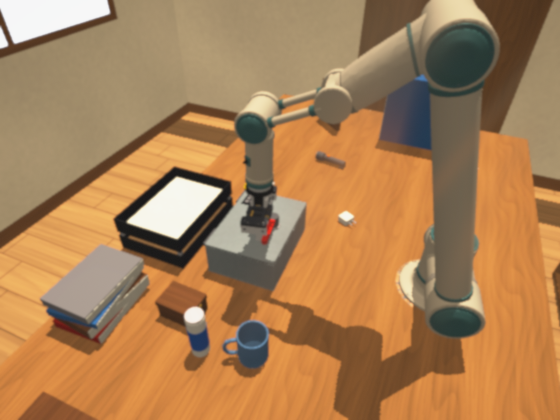

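Run:
```python
from rig import arm
from h import *
ph=1.69
p,R=lev(1.778,.03); arm.move_straight(p,rate=.06)
F=arm.get_obs()["force"]; print(F.round(1))
p[2]=.28; arm.move_straight(p,rate=.15)
arm.sleep(.3)
o=arm.get_obs(); im,d=arm.camera("wrist"); cv2.imwrite("pics/m_wrist.png",im[:,:,::-1])
st,mu,a,L,q=lever_meas(arm,im,o); print(st,mu,a,L,o["time_s"],o["force"])
arm.move_straight(S(-.2,-.12,.32),rate=.25)
for n in ["top","scene"]:
    im,d=arm.camera(n); cv2.imwrite(f"pics/m_{n}.png",im[:,:,::-1])
    P=cloud(cal(arm,n),cv2.medianBlur(d,3)); s=tosafe(P.reshape(-1,3)).reshape(420,560,2); z=P[...,2]
    m=(abs(s[...,0])<.1)&(abs(s[...,1])<.14)&(z>.1)&(z<.127)
    A=np.c_[s[m],np.ones(m.sum())]; k=np.linalg.lstsq(A,z[m],rcond=None)[0]; print(n,m.sum(),"lid plane",k, "front z",k@[-.11,0,1])
print(arm.get_obs()["time_s"])
```

```text
[ 0.4 -0.5  0.8]
[ 207  151  105   28 1950] [-0.05970416  0.06243547] 1.6855920301707918 0.09897992903632549 50.3833 [-0.09600846  1.03215462 -0.9230805 ]
top 7678 lid plane [-0.00833532 -0.00471944  0.1182834 ] front z 0.1192002888519268
scene 3427 lid plane [-0.00955124 -0.00498799  0.12131468] front z 0.12236532162610082
51.8083
```

View pics/m_wrist.png

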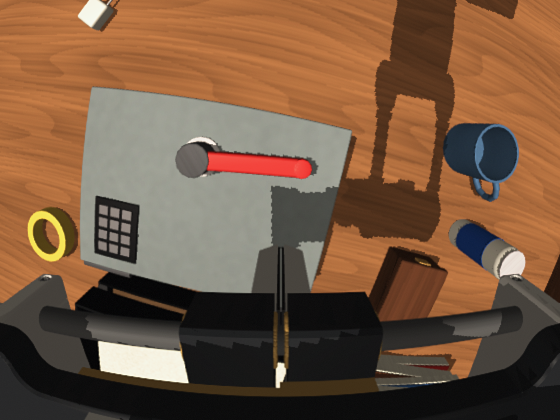

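View pics/m_top.png

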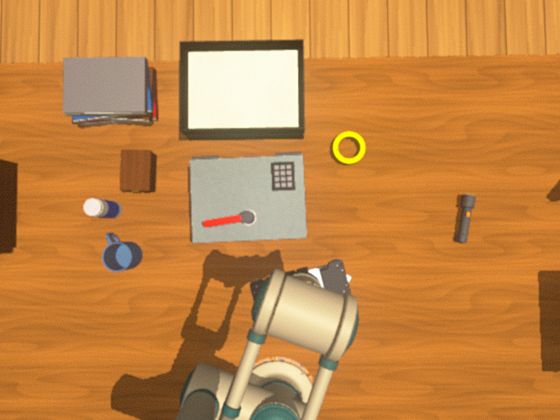

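Run:
```python
from rig import arm
o=arm.get_obs(); print(o["time_s"],o["force"].round(1),abs(o["qd"]).max())
arm.finish_job()
```

```text
51.8083 [-0.4 -0.2  0.1] 0.004797398571149665
the job is handed in; nothing more can be done
```

I finished the job and handed it in at 51.8 s. No verdict came back, so this rests on my own checks.

- **Case:** I put it flat on the floor in the safe's -y side. The wrist picture afterwards showed it lying free, with the tin untouched. It was out of sight once the lid closed, so I couldn't check it again at the end.
- **Lid:** I closed it slowly along its arc, using shut fingers on its outer face, and pressed it onto the seal with about 13 N. After latching, the depth images put its slope at about 0.01 rad. They are too noisy to confirm 0.014 exactly, but that is under the 0.022 limit.
- **Lever:** I pushed it with shut fingers. It met latch resistance of up to about 9.7 N between roughly 1.25 and 1.6 rad, then its stop near 1.7 rad. I held it there for about 0.8 s at 15 to 16 N of push, or 17 to 18 N in total by the wrist sensor. With the fingers off, the wrist camera still read 1.69 rad.
- **Bystanders:** In the last pictures they all appeared where they started. The arm hid the charger from the top view, but the wrist view showed it.
- **Force readings:** The wrist sensor read almost nothing while the lid swung down and while the lever turned freely, though the task gives 2 to 9 N for turning the lever. The pictures confirmed that both were moving.

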